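# Press the ballast rod home in a lamp foot

## Robot

A 6-joint arm with a two-finger parallel gripper is mounted at the origin on the work surface. World frame = base frame: x ahead of the robot, y to its left, z up, the work surface at z = 0. Lengths are in m, angles in rad, forces in N, time in s.
With the tool pointing down it reaches from about 0.225 to 0.875 m from the base axis. Payload 3.4 kg.
Tool frame: the origin (TCP) lies between the finger pads; the fingertips stand 25 mm ahead of it and the grasp point (between the pads) lies 6 mm ahead of it (manip.tips_ahead is the distance from the TCP to the fingertips, in m); z points along the fingers, x is the direction in which the jaws open and shut, and the axes are right-handed (so a half turn about z gives the same grasp; the last joint's range is limited). The gripper opens to 85 mm and grips with 20 to 120 N. Pads are 22 mm wide; open, the fingers measure 114 mm over their backs; the gripper's body (76 mm by 85 mm) begins 54 mm behind the grasp point. The pads swing forward as they close: fully open they stand 13 mm farther back than shut.
Start: joints at [-1.248, 0.276, 1.505, -0, 1.361, -0.121], TCP at [0.247, -0.519, 0.256] pointing down, gripper open.
Joint ranges: [-2.89, 2.89], [-0.75, 2.08], [0.22, 2.7], [-1.18, 4.32], [0.11, 2.71], [-2.7, 2.7]. Speed limits (rad/s): [2.57, 2.57, 3.14, 3.14, 3.14, 3.14].

## Interface

Orientations are given as a unit quaternion [w, x, y, z].
In Python, from rig import manip gives the robot as it stands. The module is installed in compiled form; this text tells all that it offers.
- The arm moves only by the tool send_rows, never from a script. Its argument "plan" is a list of rows, each an object with "linear": the shift along the tool's x, y, z in m, a list of three; "delta_rot": the turn, a rotation vector about the tool's x, y, z in degrees, a list of three; "fingers": the finger opening in m, from 0 to 0.0854. A call has 1 to 12 rows; each row shifts and turns the pose as measured when the row begins, along the tool's axes as they then stand; what a row does not reach is not made up. A row lasts 1/12 s, in which the tool goes at most 41.7 mm and 7.16 degrees, less where a joint would pass 70% of its speed; a pose out of reach is approached as far as the arm can. A call with a gripper value outside its range is refused whole. The fingers move at their own pace and stop on an object; "force" is the grip in N (left out, the last holds). Time passes only in rows, so rows that do not move let the fingers close. It gives the time, the measured TCP pose, the force and the opening at its end, in the units of the state.
- manip.get_state(): the state, without advancing time (a new reading comes with each control period).
- manip.get_image(name): name is "scene" or "top"; returns the picture (420x560x3 uint8, red, green, blue); there is no depth.
- manip.camera_info(name): a dict with "K" (3x3 intrinsics, pixels), "rvec" (rotation vector, rad) and "tvec" (3), from world to camera coordinates, as OpenCV has them. Camera axes: x right, y down, z forward; pixel columns grow to the right and rows downward; lengths in m; the calibration is good to about 2 mm. A picture is of the moment at which its call begins. camera_info takes no time and is no camera call.
- manip.sign_off(): hands the job in, once; it reports no verdict.
Trained networks look in the newest picture that a camera, given by its name, has taken for a name from the list of things; names that differ only in an ending like _2 or _b are one class to them, and where a whole thing is asked for, a point or a joint stands for the part that bears it (a point fixed in the world has none). Each returns a list of dicts, best first, with "p" (0 to 1); they miss things now and then, are a little off and sometimes report something else, mostly with a low value. They report only what shows in the picture. A call takes as long as a camera call. They do not tell look-alikes from the thing itself.
- manip.find_in(thing, camera): "extent" ([left, top, right, bottom] in pixels, round what is visible of it).
- manip.masks_of(thing, camera): "pixels" (420x560 bool, what is visible of it) and "extent" ([left, top, right, bottom] in pixels, round what is visible of it).
The state is a dict: "clock": time; "qpos": joint angles; "qd": joint speeds; "effort": joint torques, N m; "position": TCP position; "ee_rot": TCP orientation; "contact_force": force on the tool from outside, world axes, zero at the start; "moment": the same for the moment, N m; "width": finger opening in m.
Only numpy, scipy, OpenCV 4.12 (cv2) and the standard library are available. Lean on these libraries where they do the work, as an engineer would, in place of code of your own. Each camera call takes 0.05 s, during which the arm holds its last target. There are 200 camera calls.

## Task

Take the long thin steel rod out of the plywood rack and push it down into the leaning tube of the lamp foot, past the drag of the ferrule inside, until it comes up hard against the stop at the bottom; how deep that lies differs from lamp to lamp, so go by feel. Lean on it there with about 20 N for half a second, without ramming it, then let go and move clear. Leave the other rods and everything else on the bench where they are.

Things in the scene. Friction and masses are not known exactly. Their poses are not given: they have to be found in the camera images.
- rod_mid (a point): The long thin rod: plain bright steel, round, 12 mm diameter, 125 mm long, about 110 g, both ends alike with a 1 mm chamfer. The point is at its centre, 62.5 mm from either end; z runs along the rod (up at the start). It starts upright in any one of the rack's three holes, 45 mm deep in it, with its foot on the hole's floor.
- short_rod_mid (a point): A bystander: the short rod in the rack, same steel and 12 mm diameter, only 85 mm long. Point at its centre. Leave it in its hole.
- thick_rod_mid (a point): A bystander: the thick rod in the rack, same steel, 20 mm diameter, 125 mm long. Point at its centre. Leave it in its hole.
- rack: Plywood block fixed to the bench, 70 mm (x) by 230 mm (y) by 60 mm high, origin at the centre of its underside. Three equal holes 22 mm across and 45 mm deep in its top, in a row along its y axis at y = -70, 0 and 70 mm.
- tube: The lamp foot: a dark steel disc, 130 mm diameter, 14 mm thick, with a tube on its centre, 26 mm outside diameter, bore 14 mm, standing 137 mm above the disc. It is clamped on a sloped plywood jig (160 mm square) and cannot move; the tube leans 15 degrees from vertical, its top roughly towards the robot. Origin: centre of the disc's underside; z runs up along the tube, y is level.
- mouth (a point): Centre of the tube's open mouth, 151 mm up the tube's z; axes as tube. Bore clearance to the rod: 1 mm all round. Inside, hidden: a snug sliding ferrule, first met 45 to 70 mm down; pushing it takes 5 to 7 N all the way and it stays where left. Then a solid stop, met by the rod's foot 93 to 120 mm down (the rod's top is then 5 to 32 mm above the mouth); force rises sharply there.
- shade: A bystander: open white lamp shade, 100 mm across and 120 mm high, standing; origin at the centre of its underside.
- glue: A bystander: white bottle, 52 mm across, 130 mm high, standing; origin at the centre of its underside.
- tape: A bystander: roll of tape lying flat, 90 mm across, 45 mm high; origin at the centre of its underside.
- driver: A bystander: screwdriver lying on the bench, about 200 mm long.
- spare_foot: A bystander: small dark lamp foot, disc 120 mm across, 12 mm thick with a boss to 30 mm height; origin at the centre of its underside.
Mind the look-alikes: they are no part of the job. Of the things that look like the part that bears tube, take the one that is farthest from the robot's base at the start.

How it is judged:
By the outcome, as a careful person would: the job done as asked, in the order asked, and still so for the second after the job is handed in, with the robot touching nothing.
It also fails if it takes over 54 s, if anything falls off the work surface, if the arm or the gripper's body presses on something with over 40 N, if the wrist force passes 120 N, or if a joint passes its speed limit or range.

## Working session

There is one attempt and no reset: what is moved stays moved. The work goes in short steps, Python scripts to look and compute and a tool call to move; the robot and the scene stay as the last step left them, time stands still between calls to the robot, and variables do not carry over. Pictures are saved under pics/ and viewed, about 8 in all and at most 12, crops included, and the job is handed in when it is done.

Besides the shell and the picture viewer there is one more tool, called as name(argument=value, ...) on one line, values as JSON. send_rows: Moves the arm, as the interface text tells. Its arguments: {"type":"object","properties":{"plan":{"type":"array","items":{"type":"object","properties":{"linear":{"type":"array","items":{"type":"number"}},"delta_rot":{"type":"array","items":{"type":"number"}},"fingers":{"type":"number"}}}},"force":{"type":"number"}},"required":["plan"]}

```bash
mkdir -p pics
cat > h.py <<'E'
import numpy as np, cv2
from rig import manip
def cam(n):
    c=manip.camera_info(n); R,_=cv2.Rodrigues(np.array(c["rvec"],float)); return np.array(c["K"],float),R,np.array(c["tvec"],float).ravel()
def ray(n,uv):
    K,R,t=cam(n); d=R.T@np.linalg.solve(K,[uv[0],uv[1],1.]); return -R.T@t,d/np.linalg.norm(d)
def atz(n,uv,z):
    o,d=ray(n,uv); return o+d*(z-o[2])/d[2]
def proj(n,P):
    K,R,t=cam(n); p=(R@np.atleast_2d(P).T).T+t; p=p@K.T; return p[:,:2]/p[:,2:]
def tri(uv1,uv2,a="scene",b="top"):
    o1,d1=ray(a,uv1);o2,d2=ray(b,uv2)
    s=np.linalg.lstsq(np.c_[d1,-d2],o2-o1,rcond=None)[0]
    p,q=o1+s[0]*d1,o2+s[1]*d2
    return (p+q)/2,np.linalg.norm(p-q)
E
python3 - <<'E'
from h import *
for n in ("scene","top"):
    im=manip.get_image(n); cv2.imwrite(f"pics/{n}0.png",cv2.resize(im[:,:,::-1],(800,600)))
    K,R,t=cam(n); print(n,K[0,0],K[0,2],K[1,2],-R.T@t,R[2])
    for th in ("rod_mid","short_rod_mid","thick_rod_mid","rack","tube","mouth","spare_foot","shade","glue","tape"):
        print(th,[(np.round(d["extent"]).tolist(),round(d["p"],2)) for d in manip.find_in(th,n)][:4])
print(manip.get_state())
E
```

```text
scene 443.70485323377505 283.54106070848064 212.6443701125814 [ 1.45739009 -0.04144422  0.83259077] [-0.80304456  0.02482401 -0.59540171]
rod_mid [([363.0, 221.0, 369.0, 249.0], 0.52)]
short_rod_mid [([170.0, 204.0, 215.0, 270.0], 0.5)]
thick_rod_mid [([386.0, 219.0, 398.0, 251.0], 0.74)]
rack [([322.0, 236.0, 409.0, 275.0], 0.69)]
tube [([332.0, 142.0, 372.0, 196.0], 0.61), ([169.0, 207.0, 217.0, 267.0], 0.59)]
mouth [([332.0, 144.0, 374.0, 197.0], 0.88), ([167.0, 205.0, 218.0, 270.0], 0.7)]
spare_foot [([146.0, 200.0, 186.0, 227.0], 0.96), ([321.0, 235.0, 409.0, 274.0], 0.61)]
shade [([294.0, 271.0, 334.0, 337.0], 0.66), ([388.0, 221.0, 398.0, 250.0], 0.5)]
glue [([189.0, 280.0, 214.0, 331.0], 0.81)]
tape [([406.0, 189.0, 436.0, 217.0], 0.59)]
top 420.25643571335394 281.3199410776979 214.13934433688192 [0.35969012 0.01052149 1.38147969] [ 0.1465282  -0.00537963 -0.98919187]
rod_mid []
short_rod_mid []
thick_rod_mid []
rack [([181.0, 200.0, 258.0, 228.0], 0.67)]
tube [([192.0, 285.0, 235.0, 332.0], 0.9), ([255.0, 265.0, 313.0, 288.0], 0.64), ([339.0, 190.0, 378.0, 225.0], 0.62)]
mou
[... 255 characters left out ...]
 0.94)]
{'clock': 1.1, 'qpos': array([-1.24799117e+00,  2.75901017e-01,  1.50487217e+00,  2.40641694e-05,
        1.36064925e+00, -1.21027705e-01]), 'qd': array([-8.04929227e-05, -2.46525687e-04, -1.81098043e-04, -1.40848084e-03,
        4.82827175e-05,  7.67331787e-04]), 'effort': array([ 2.05459524e-03, -4.16670656e+01, -2.46105963e+01, -2.02056608e-04,
        2.77512017e-04, -1.46133414e-05]), 'position': array([ 0.24691524, -0.51935472,  0.25633855]), 'ee_rot': array([ 4.46968265e-05,  8.45399187e-01, -5.34135009e-01,  7.33766381e-05]), 'contact_force': array([ 0.26649858, -0.07999741,  0.08895596]), 'moment': array([ 0.00984358, -0.01158054, -0.00812282]), 'width': 0.08518586203124144}
```

View pics/scene0.png

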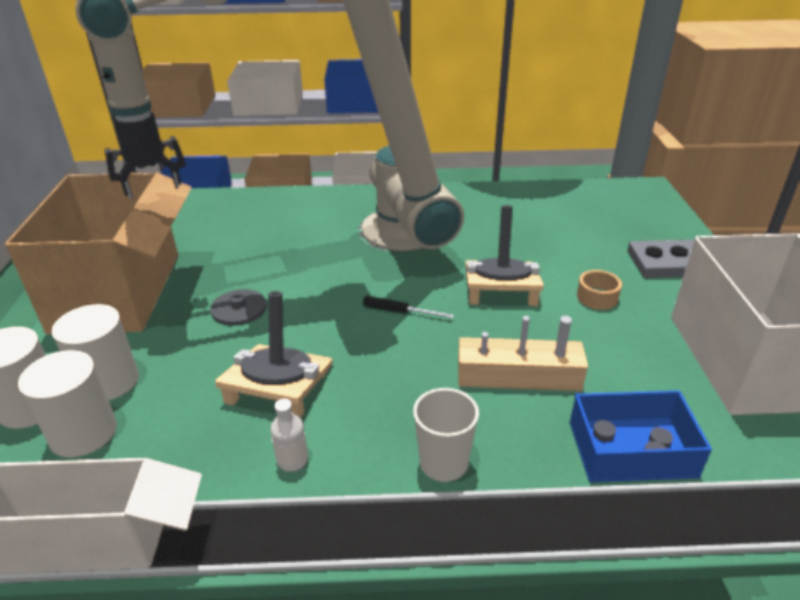

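View pics/top0.png

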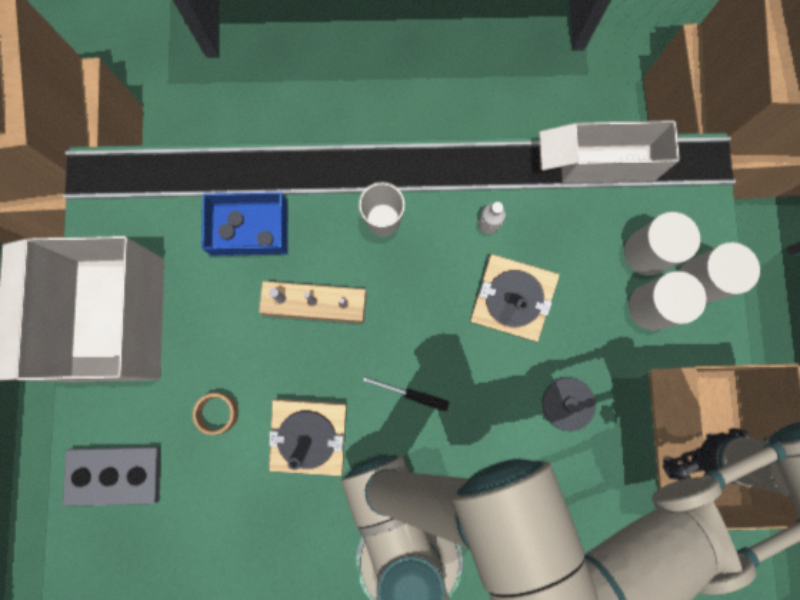

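Scene view: rack with three rods at (485,342) short, (524,335) thin and long, (565,337) thick. There are two leaning tubes, at (275,330) and (505,235). In the top view they are at (515,297), which is farther from the base at about (410,580), and (305,437), which is nearer. I choose the middle rod and the far tube, and check both in a close crop.

Run:
```python
from h import *
S=manip.get_image("scene");T=manip.get_image("top")
cv2.imwrite("pics/S.png",S[:,:,::-1]);cv2.imwrite("pics/T.png",T[:,:,::-1])
def c(im,x,y):
    o=cv2.resize(im[y:y+75,x:x+100,::-1],(400,300),interpolation=cv2.INTER_CUBIC)
    for i in range(0,100,10): cv2.putText(o,str(x+i),(i*4,8),0,.28,(0,0,255),1); cv2.line(o,(i*4,9),(i*4,14),(0,0,255),1)
    for i in range(10,75,10): cv2.putText(o,str(y+i),(0,i*4+3),0,.28,(0,0,255),1)
    return o
cv2.imwrite("pics/m1.png",np.vstack([np.hstack([c(S,315,210),c(S,145,200)]),np.hstack([c(T,170,180),c(T,315,170)])]))
for n in ("scene","top"):
  for th in ("mouth","rod_mid","rack"):
    for d in manip.masks_of(th,n):
        m=d["pixels"]; ys,xs=np.nonzero(m); print(n,th,round(d["p"],2),np.round(d["extent"]),m.sum(),xs.mean(),ys.mean())
```

```text
scene mouth 0.83 [168. 205. 216. 270.] 1401 192.16773733047822 246.93290506780872
scene mouth 0.77 [336. 144. 374. 197.] 822 352.3965936739659 178.30535279805352
scene rack 0.95 [322. 236. 410. 272.] 2843 364.8688005627858 255.44600773830462
top mouth 0.8 [342. 190. 382. 229.] 1173 360.48081841432224 208.72549019607843
top mouth 0.69 [193. 290. 233. 330.] 1339 213.65347274085138 308.0664675130695
top rod_mid 0.59 [183. 204. 259. 228.] 1605 219.7663551401869 211.97507788161994
top rack 0.89 [181. 201. 254. 225.] 1650 220.58121212121213 212.21030303030304
```

View pics/m1.png

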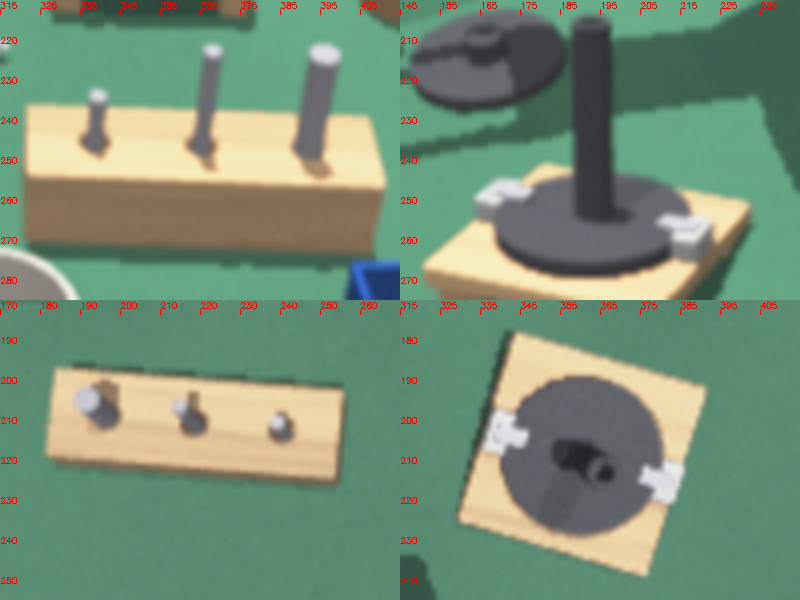

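The crop confirms it. The middle rod is thin and tall, with its top at scene (367.6,222.1) and top (214.6,206.4). The far tube's mouth is at scene (192.4,205.6) and top (364.9,212.1). Next I fit the models.

Run:
```python
from h import *
from scipy.optimize import least_squares
from scipy.spatial.transform import Rotation as Ro
f=lambda X,Y,x0,y0:(x0+X/4-.375,y0+Y/4-.375)
sr=lambda X,Y:f(X,Y,315,210); st=lambda X,Y:f(X-400,Y,145,200)
tr=lambda X,Y:f(X,Y-300,170,180); tt=lambda X,Y:f(X-400,Y-300,315,170)
for nm,a,b in (("rod",(212,50),(180,407)),("thick",(324,54),(87,399)),("short",(97,96),(277,423))):
    print(nm,tri(sr(*a),tr(*b)))
print("rod@.14",atz("scene",sr(212,50),.14),atz("top",tr(180,407),.14))
cs=[atz("top",tr(*p),.06) for p in ((56,367),(344,389),(335,484),(46,457))]; print("rack c",np.mean(cs,0),np.round(cs,3).tolist())
cs=[atz("scene",sr(*p),.06) for p in ((27,105),(370,118),(385,187),(24,176))]; print("rack c scene",np.mean(cs,0),np.round(cs,3).tolist())
print("mouth",tri(st(591,24),tt(601,470)))
a=np.linspace(0,2*np.pi,361)
def model(p):
    x,y,z,yaw=p
    return np.array([x,y,z]),Ro.from_euler("z",yaw)*Ro.from_euler("y",np.radians(15))
def res(p):
    o,R=model(p)
    g=lambda P:o+R.apply(P)
    r=[]
    m=g([[0,0,.151]])
    r+=list(proj("scene",m)[0]-st(591,24))+list(proj("top",m)[0]-tt(601,470))
    c=lambda z:g(np.c_[.065*np.cos(a),.065*np.sin(a),0*a+z])
    T=np.r_[proj("top",c(.014)),proj("top",c(0))]; S=np.r_[proj("scene",c(.014)),proj("scene",c(0))]
    for d,t,off in ((T,tt,0),(S,st,1)):
        e=[d[:,0].min(),d[:,0].max(),d[:,1].min(),d[:,1].max()]
        q=[(498,375),(664,537)] if not off else [(493,172),(692,277)]
        l=t(*q[0]);h=t(*q[1]); r+=[e[0]-l[0],e[1]-h[0],e[2]-l[1],e[3]-h[1]]
    return np.array(r)
for y0 in (0,3.1):
    s=least_squares(res,[.5,-.2,.05,y0],loss="soft_l1"); o,R=model(s.x)
    print(s.cost,s.x,np.degrees(s.x[3]),np.round(s.fun,2)); print("mouth",o+R.apply([0,0,.151]),"axis",R.apply([0,0,1]))
print("toward base yaw",np.degrees(np.arctan2(-s.x[1],-s.x[0])))
cs=[atz("top",tt(*p),.03) for p in ((515,332),(706,388),(648,576),(459,520))]; print(np.round(cs,3).tolist())
```

```text
rod (array([0.57190737, 0.20156126, 0.138058  ]), np.float64(0.003093774323381552))
thick (array([0.57960363, 0.27140074, 0.13812011]), np.float64(0.0027907061703966504))
short (array([0.56458244, 0.13232628, 0.09706081]), np.float64(0.004362084235225887))
rod@.14 [0.57452361 0.19928293 0.14      ] [0.57182267 0.20281211 0.14      ]
rack c [0.57145513 0.20317986 0.06      ] [[0.62, 0.314, 0.06], [0.597, 0.084, 0.06], [0.521, 0.093, 0.06], [0.548, 0.321, 0.06]]
rack c scene [0.57463191 0.19988607 0.06      ] [[0.527, 0.09, 0.06], [0.552, 0.319, 0.06], [0.621, 0.311, 0.06], [0.599, 0.08, 0.06]]
mouth (array([ 0.53791388, -0.24045692,  0.18112787]), np.float64(0.00560044695253823))
45.08786446761117 [ 0.5629681  -0.25366769  0.0613183   0.61105122] 35.0106559590966 [  0.59   5.05  -1.48 -21.22   2.17   2.68   0.95   0.37  -0.32   0.63
 -16.78   0.  ]
mouth [ 0.59497776 -0.23124541  0.2071731 ] axis [0.21198454 0.14849193 0.96592583]
3.483073454809932 [ 0.57275345 -0.25425032  0.03557774  2.79374332] 160.0697015397297 [ 1.02 -0.41  1.2   0.52  1.2   0.92 -0.32 -0.33  0.51  0.94 -0.22  1.42]
mouth [ 0.53601245 -0.24092828  0.18143254] axis [-0.24331785  0.08822539  0.96592583]
toward base yaw 156.06314230721924
[[0.677, -0.204, 0.03], [0.626, -0.359, 0.03], [0.473, -0.302, 0.03], [0.522, -0.152, 0.03]]
```

```bash
cat >> h.py <<'E'
from scipy.spatial.transform import Rotation as Ro
def now():
    s=manip.get_state(); return s,np.array(s["position"]),Ro.from_quat(s["ee_rot"],scalar_first=True)
def goal(zax,xhint):
    z=np.array(zax,float);z/=np.linalg.norm(z);x=np.array(xhint,float);x-=z*(x@z);x/=np.linalg.norm(x)
    return Ro.from_matrix(np.c_[x,np.cross(z,x),z])
def togo(P,G):
    s,p,R=now()
    print("t",round(s["clock"],2),"p",np.round(p,4),"lin_tool mm",np.round(R.inv().apply(np.array(P)-p)*1e3,1),"world mm",np.round((np.array(P)-p)*1e3,1),"rot deg",np.round((R.inv()*G).as_rotvec(degrees=True),2),"F",np.round(s["contact_force"],2),"w",round(s["width"],4),"q",np.round(s["qpos"],2))
E
echo ok
```

```text
ok
```

send_rows(plan=[{"linear": [-0.0256, -0.0302, 0]}, {"linear": [-0.0256, -0.0302, 0]}, {"linear": [-0.0256, -0.0302, 0]}, {"linear": [-0.0256, -0.0302, 0]}, {"linear": [-0.0256, -0.0302, 0]}, {"linear": [-0.0256, -0.0302, 0]}, {"linear": [-0.0256, -0.0302, 0]}, {"linear": [-0.0256, -0.0302, 0]}, {"linear": [-0.0256, -0.0302, 0]}, {"linear": [-0.0256, -0.0302, 0]}, {"linear": [-0.0256, -0.0302, 0]}, {"linear": [-0.0256, -0.0302, 0]}])

```text
$.plan[0]: bad value
```

```bash
python3 -c "
from h import *
togo([.5725,.2015,.2],goal([0,0,-1],[.994,-.107,0]))"
```

```text
t 1.5 p [ 0.2469 -0.5193  0.2563] lin_tool mm [-511.2 -603.6   56.3] world mm [325.6 720.8 -56.3] rot deg [  0.    -0.   -58.43] F [-0.36 -0.56  0.36] w 0.0853 q [-1.25  0.28  1.5  -0.    1.36 -0.12]
```

send_rows(plan=[{"linear": [-0.0256, -0.0302, 0], "delta_rot": [0, 0, 0], "fingers": 0.05}, {"linear": [-0.0256, -0.0302, 0], "delta_rot": [0, 0, 0], "fingers": 0.05}, {"linear": [-0.0256, -0.0302, 0], "delta_rot": [0, 0, 0], "fingers": 0.05}, {"linear": [-0.0256, -0.0302, 0], "delta_rot": [0, 0, 0], "fingers": 0.05}, {"linear": [-0.0256, -0.0302, 0], "delta_rot": [0, 0, 0], "fingers": 0.05}, {"linear": [-0.0256, -0.0302, 0], "delta_rot": [0, 0, 0], "fingers": 0.05}, {"linear": [-0.0256, -0.0302, 0], "delta_rot": [0, 0, 0], "fingers": 0.05}, {"linear": [-0.0256, -0.0302, 0], "delta_rot": [0, 0, 0], "fingers": 0.05}, {"linear": [-0.0256, -0.0302, 0], "delta_rot": [0, 0, 0], "fingers": 0.05}, {"linear": [-0.0256, -0.0302, 0], "delta_rot": [0, 0, 0], "fingers": 0.05}, {"linear": [-0.0256, -0.0302, 0], "delta_rot": [0, 0, 0], "fingers": 0.05}, {"linear": [-0.0256, -0.0302, 0], "delta_rot": [0, 0, 0], "fingers": 0.05}])

```text
clock: 2.5
position: [0.4489, -0.0787, 0.2543]
ee_rot: [0.002, 0.841, -0.541, 0.005]
contact_force: [0.7, -1.2, -0.1]
width: 0.0501
```

```bash
python3 -c "
from h import *
togo([.5725,.2015,.2],goal([0,0,-1],[.994,-.107,0]))"
```

```text
t 2.5 p [ 0.4489 -0.0787  0.2543] lin_tool mm [-204.4 -228.5   52.4] world mm [123.6 280.2 -54.3] rot deg [  0.26  -0.56 -59.39] F [ 0.7  -1.18 -0.07] w 0.0501 q [-0.32  0.09  1.75 -0.01  1.29  0.82]
```

```bash
cat >> h.py <<'E'
def rows(P,G,n):
    s,p,R=now(); P=np.array(P,float); dr=(R.inv()*G).as_rotvec()
    for k in range(n):
        Rk=R*Ro.from_rotvec(dr*k/n); print(np.round(Rk.inv().apply((P-p)/n),4).tolist(),np.round(np.degrees(dr/n),2).tolist())
E
python3 -c "
from h import *
rows([.5725,.2015,.2],goal([0,0,-1],[.994,-.107,0]),10)"
```

```text
[-0.0204, -0.0229, 0.0052] [0.03, -0.06, -5.94]
[-0.018, -0.0248, 0.0053] [0.03, -0.06, -5.94]
[-0.0153, -0.0266, 0.0053] [0.03, -0.06, -5.94]
[-0.0125, -0.028, 0.0053] [0.03, -0.06, -5.94]
[-0.0095, -0.0291, 0.0053] [0.03, -0.06, -5.94]
[-0.0064, -0.03, 0.0054] [0.03, -0.06, -5.94]
[-0.0033, -0.0305, 0.0054] [0.03, -0.06, -5.94]
[-0.0001, -0.0306, 0.0054] [0.03, -0.06, -5.94]
[0.0031, -0.0305, 0.0054] [0.03, -0.06, -5.94]
[0.0062, -0.03, 0.0054] [0.03, -0.06, -5.94]
```

send_rows(plan=[{"linear": [-0.0204, -0.0229, 0.0052], "delta_rot": [0, 0, -6], "fingers": 0.05}, {"linear": [-0.018, -0.0248, 0.0053], "delta_rot": [0, 0, -6], "fingers": 0.05}, {"linear": [-0.0153, -0.0266, 0.0053], "delta_rot": [0, 0, -6], "fingers": 0.05}, {"linear": [-0.0125, -0.028, 0.0053], "delta_rot": [0, 0, -6], "fingers": 0.05}, {"linear": [-0.0095, -0.0291, 0.0053], "delta_rot": [0, 0, -6], "fingers": 0.05}, {"linear": [-0.0064, -0.03, 0.0054], "delta_rot": [0, 0, -6], "fingers": 0.05}, {"linear": [-0.0033, -0.0305, 0.0054], "delta_rot": [0, 0, -6], "fingers": 0.05}, {"linear": [0, -0.0306, 0.0054], "delta_rot": [0, 0, -6], "fingers": 0.05}, {"linear": [0.0031, -0.0305, 0.0054], "delta_rot": [0, 0, -6], "fingers": 0.05}, {"linear": [0.0062, -0.03, 0.0054], "delta_rot": [0, 0, -6], "fingers": 0.05}, {"linear": [0, 0, 0], "delta_rot": [0, 0, 0], "fingers": 0.05}])

```text
clock: 3.42
position: [0.5721, 0.2285, 0.1989]
ee_rot: [0.003, 1.0, -0.017, 0.008]
contact_force: [1.0, 0.4, 0.7]
width: 0.0501
```

```bash
python3 -c "
from h import *
togo([.5725,.2015,.131],goal([0,0,-1],[.994,-.107,0]))
rows([.5725,.2015,.131],goal([0,0,-1],[.994,-.107,0]),4)"
```

```text
t 3.42 p [0.5721 0.2285 0.1989] lin_tool mm [ 0.2 26.6 68.1] world mm [  0.4 -27.  -67.9] rot deg [ 0.31 -0.91  4.21] F [0.99 0.42 0.68] w 0.0501 q [ 0.27  0.37  1.52 -0.01  1.25  0.31]
[0.0001, 0.0067, 0.017] [0.08, -0.23, 1.05]
[0.0002, 0.0067, 0.017] [0.08, -0.23, 1.05]
[0.0004, 0.0067, 0.017] [0.08, -0.23, 1.05]
[0.0006, 0.0067, 0.017] [0.08, -0.23, 1.05]
```

send_rows(plan=[{"linear": [0, 0.013, 0.01], "delta_rot": [0.1, -0.4, 2], "fingers": 0.05}, {"linear": [0, 0.013, 0], "delta_rot": [0.1, -0.4, 2], "fingers": 0.05}, {"linear": [0, 0, 0], "delta_rot": [0, 0, 0], "fingers": 0.05}])

```text
clock: 3.67
position: [0.5702, 0.2014, 0.187]
ee_rot: [0.002, 0.999, -0.054, -0.001]
contact_force: [-0.1, -0.6, 0.3]
width: 0.0505
```

```bash
python3 -c "
from h import *
for n in ('scene','top'):
    im=manip.get_image(n); cv2.imwrite(f'pics/{n}1.png',im[:,:,::-1])
togo([.5725,.2015,.131],goal([0,0,-1],[.994,-.107,0]))
S=cv2.imread('pics/scene1.png')[150:270,300:420];T=cv2.imread('pics/top1.png')[150:270,160:280]
cv2.imwrite('pics/m2.png',cv2.resize(np.hstack([S,T]),(800,400),interpolation=cv2.INTER_CUBIC))
"
```

```text
t 3.77 p [0.5701 0.2025 0.1872] lin_tool mm [ 2.5  0.6 56.2] world mm [  2.4  -1.  -56.2] rot deg [0.13 0.05 0.03] F [ 0.2  -0.51  0.45] w 0.0501 q [ 0.23  0.37  1.55 -0.    1.23  0.33]
```

View pics/m2.png

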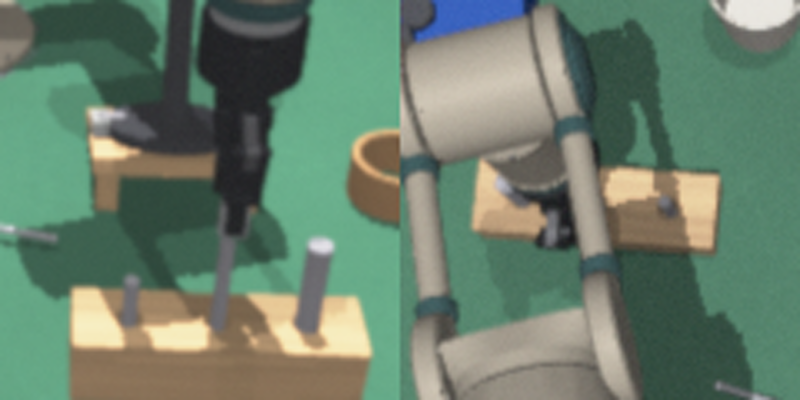

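The rod top sits under the jaws, at about (225,240) in the left crop. The jaws open along the camera's line of sight, clear of the thick rod at (318,245). I descend and grip.

send_rows(plan=[{"linear": [0.0013, 0.0003, 0.014], "delta_rot": [0, 0, 0], "fingers": 0.05}, {"linear": [0.0012, 0.0003, 0.014], "delta_rot": [0, 0, 0], "fingers": 0.05}, {"linear": [0, 0, 0.014], "delta_rot": [0, 0, 0], "fingers": 0.05}, {"linear": [0, 0, 0.011], "delta_rot": [0, 0, 0], "fingers": 0.05}, {"linear": [0, 0, 0], "delta_rot": [0, 0, 0], "fingers": 0.05}, {"linear": [0, 0, 0], "delta_rot": [0, 0, 0], "fingers": 0.05}], force=70)

```text
clock: 4.27
position: [0.5738, 0.1949, 0.1375]
ee_rot: [-0.0, 0.998, -0.06, 0.003]
contact_force: [0.2, 0.2, 0.8]
width: 0.0499
```

```bash
python3 -c "
from h import *
togo([.5725,.2015,.131],goal([0,0,-1],[.994,-.107,0]))"
```

```text
t 4.27 p [0.5738 0.1949 0.1375] lin_tool mm [-2.2 -6.3  6.5] world mm [-1.3  6.6 -6.5] rot deg [-0.07 -0.36 -0.73] F [0.25 0.17 0.84] w 0.0499 q [ 0.21  0.4   1.62 -0.    1.11  0.33]
```

send_rows(plan=[{"linear": [-0.0022, -0.0063, 0.0065], "delta_rot": [0, 0, -0.7], "fingers": 0.05}, {"linear": [0, 0, 0], "delta_rot": [0, 0, 0], "fingers": 0.05}, {"linear": [0, 0, 0], "delta_rot": [0, 0, 0], "fingers": 0.05}])

```text
clock: 4.52
position: [0.5734, 0.2011, 0.133]
ee_rot: [-0.001, 0.999, -0.054, 0.005]
contact_force: [-0.4, -0.8, 0.0]
width: 0.0502
```

```bash
python3 -c "
from h import *
togo([.5725,.2015,.131],goal([0,0,-1],[.994,-.107,0]))"
```

```text
t 4.52 p [0.5734 0.2011 0.133 ] lin_tool mm [-0.9 -0.3  2. ] world mm [-0.9  0.4 -2. ] rot deg [-0.16 -0.56 -0.1 ] F [-0.39 -0.76  0.02] w 0.0502 q [ 0.22  0.41  1.62 -0.    1.1   0.33]
```

send_rows(plan=[{"linear": [-0.0005, 0, 0.001], "delta_rot": [0, 0, 0], "fingers": 0.03}, {"linear": [0, 0, 0], "delta_rot": [0, 0, 0], "fingers": 0}, {"linear": [0, 0, 0], "delta_rot": [0, 0, 0], "fingers": 0}, {"linear": [0, 0, 0], "delta_rot": [0, 0, 0], "fingers": 0}, {"linear": [0, 0, 0], "delta_rot": [0, 0, 0], "fingers": 0}, {"linear": [0, 0, 0], "delta_rot": [0, 0, 0], "fingers": 0}, {"linear": [0, 0, 0], "delta_rot": [0, 0, 0], "fingers": 0}], force=70)

```text
clock: 5.1
position: [0.5733, 0.202, 0.1335]
ee_rot: [-0.001, 0.999, -0.054, 0.006]
contact_force: [-0.1, 1.0, 0.6]
width: 0.009
```

```bash
python3 -c "
from h import *
togo([.5725,.2015,.131],goal([0,0,-1],[.994,-.107,0]))"
```

```text
t 5.1 p [0.5733 0.202  0.1335] lin_tool mm [-0.8  0.6  2.5] world mm [-0.8 -0.5 -2.5] rot deg [-0.21 -0.7  -0.04] F [-0.06  1.03  0.56] w 0.009 q [ 0.22  0.41  1.63 -0.    1.1   0.33]
```

send_rows(plan=[{"linear": [0, 0, 0], "delta_rot": [0, 0, 0], "fingers": 0}, {"linear": [0, 0, 0], "delta_rot": [0, 0, 0], "fingers": 0}])

```text
clock: 5.27
position: [0.5733, 0.202, 0.1335]
ee_rot: [-0.001, 0.999, -0.054, 0.006]
contact_force: [0.4, -1.5, -0.0]
width: 0.009
```

```bash
python3 -c "
from h import *
togo([.5725,.2015,.131],goal([0,0,-1],[.994,-.107,0]))
for n in ('scene','top'):
    im=manip.get_image(n); cv2.imwrite(f'pics/{n}2.png',im[:,:,::-1])
S=cv2.imread('pics/scene2.png')[170:270,315:415]
cv2.imwrite('pics/m3.png',cv2.resize(S,(600,600),interpolation=cv2.INTER_CUBIC))
"
```

```text
t 5.27 p [0.5733 0.202  0.1335] lin_tool mm [-0.7  0.6  2.5] world mm [-0.8 -0.5 -2.5] rot deg [-0.21 -0.7  -0.04] F [ 0.43 -1.48 -0.04] w 0.009 q [ 0.22  0.41  1.63 -0.    1.1   0.33]
```

View pics/m3.png

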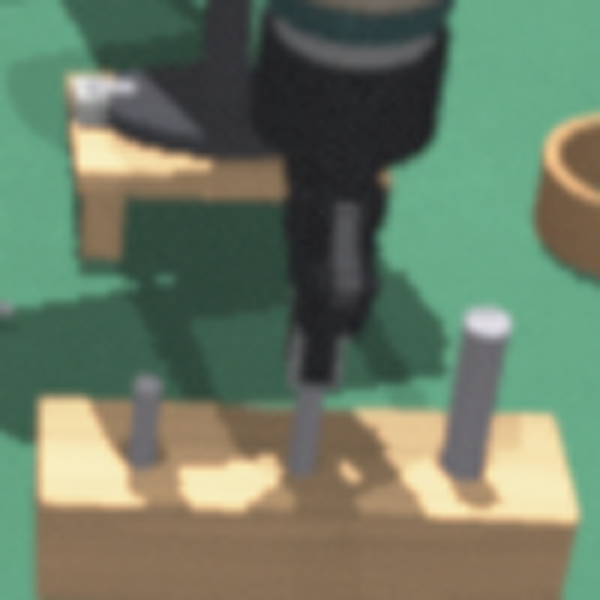

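Both pads hold the rod, and it hangs a little left of the finger centre (309 against 318 px). I lift it straight up.

send_rows(plan=[{"linear": [0, 0, -0.01], "delta_rot": [0, 0, 0], "fingers": 0}, {"linear": [0, 0, -0.012], "delta_rot": [0, 0, 0], "fingers": 0}, {"linear": [0, 0, -0.012], "delta_rot": [0, 0, 0], "fingers": 0}])

```text
clock: 5.62
position: [0.5707, 0.2013, 0.1661]
ee_rot: [-0.0, 0.999, -0.054, 0.002]
contact_force: [0.3, 0.0, -1.4]
width: 0.0089
```

```bash
python3 -c "
from h import *
togo([.5733,.2020,.19],goal([0,0,-1],[.994,-.107,0]))"
```

```text
t 5.62 p [0.5707 0.2013 0.1661] lin_tool mm [  2.6  -1.  -23.9] world mm [ 2.6  0.7 23.9] rot deg [-0.06 -0.28 -0.05] F [ 0.33  0.04 -1.41] w 0.0089 q [ 0.22  0.38  1.58 -0.    1.18  0.33]
```

send_rows(plan=[{"linear": [0.0026, -0.001, -0.01], "delta_rot": [0, 0, 0], "fingers": 0}, {"linear": [0, 0, -0.014], "delta_rot": [0, 0, 0], "fingers": 0}, {"linear": [0, 0, -0.025], "delta_rot": [0, 0, 0], "fingers": 0}, {"linear": [0, 0, -0.03], "delta_rot": [0, 0, 0], "fingers": 0}, {"linear": [0, 0, -0.03], "delta_rot": [0, 0, 0], "fingers": 0}, {"linear": [0, 0, -0.03], "delta_rot": [0, 0, 0], "fingers": 0}, {"linear": [0, 0, -0.02], "delta_rot": [0, 0, 0], "fingers": 0}])

```text
clock: 6.2
position: [0.5701, 0.2012, 0.3329]
ee_rot: [0.001, 0.999, -0.054, -0.001]
contact_force: [-0.2, -0.8, -0.9]
width: 0.0085
```

```bash
python3 -c "
from h import *
ax=np.array([-.243,.088,.966]);M=np.array([.536,-.2409,.1814])
P=M+ax*(.13+.110-.004)
print(P)
G=goal(-ax,[.994,-.4,0]); togo(P,G)
rows(P,G,12)"
```

```text
[ 0.478652 -0.220132  0.409376]
t 6.2 p [0.5701 0.2012 0.3329] lin_tool mm [-45.5 428.8 -75.8] world mm [ -91.5 -421.3   76.5] rot deg [-1.43 15.   15.71] F [-0.23 -0.76 -0.95] w 0.0085 q [ 0.22  0.29  1.3  -0.    1.56  0.33]
[-0.0038, 0.0357, -0.0063] [-0.12, 1.25, 1.31]
[-0.0028, 0.0358, -0.0063] [-0.12, 1.25, 1.31]
[-0.0019, 0.0359, -0.0063] [-0.12, 1.25, 1.31]
[-0.0009, 0.0359, -0.0062] [-0.12, 1.25, 1.31]
[0.0, 0.036, -0.0062] [-0.12, 1.25, 1.31]
[0.001, 0.036, -0.0061] [-0.12, 1.25, 1.31]
[0.0019, 0.0359, -0.006] [-0.12, 1.25, 1.31]
[0.0029, 0.0359, -0.0059] [-0.12, 1.25, 1.31]
[0.0038, 0.0358, -0.0057] [-0.12, 1.25, 1.31]
[0.0048, 0.0357, -0.0055] [-0.12, 1.25, 1.31]
[0.0057, 0.0356, -0.0054] [-0.12, 1.25, 1.31]
[0.0066, 0.0355, -0.0051] [-0.12, 1.25, 1.31]
```

send_rows(plan=[{"linear": [-0.0038, 0.0357, -0.003], "delta_rot": [-0.1, 1.25, 1.3], "fingers": 0}, {"linear": [-0.0028, 0.0358, -0.002], "delta_rot": [-0.1, 1.25, 1.3], "fingers": 0}, {"linear": [-0.0019, 0.0359, -0.001], "delta_rot": [-0.1, 1.25, 1.3], "fingers": 0}, {"linear": [-0.0009, 0.0359, 0], "delta_rot": [-0.1, 1.25, 1.3], "fingers": 0}, {"linear": [0, 0.036, 0], "delta_rot": [-0.1, 1.25, 1.3], "fingers": 0}, {"linear": [0.001, 0.036, 0], "delta_rot": [-0.1, 1.25, 1.3], "fingers": 0}, {"linear": [0.0019, 0.0359, 0], "delta_rot": [-0.1, 1.25, 1.3], "fingers": 0}, {"linear": [0.0029, 0.0359, 0], "delta_rot": [-0.1, 1.25, 1.3], "fingers": 0}, {"linear": [0.0038, 0.0358, 0], "delta_rot": [-0.1, 1.25, 1.3], "fingers": 0}, {"linear": [0.0048, 0.03, 0], "delta_rot": [-0.1, 1.25, 1.3], "fingers": 0}, {"linear": [0.004, 0.02, 0], "delta_rot": [0, 1, 1], "fingers": 0}, {"linear": [0, 0, 0], "delta_rot": [0, 0, 0], "fingers": 0}])

```text
clock: 7.2
position: [0.4953, -0.1782, 0.3571]
ee_rot: [0.015, 0.975, -0.177, 0.133]
contact_force: [0.6, 0.5, -0.4]
width: 0.0091
```

```bash
python3 -c "
from h import *
ax=np.array([-.243,.088,.966]);M=np.array([.536,-.2409,.1814])
P=M+ax*.16
G=goal(-ax,[.994,-.4,0]); togo(P,G)
rows(P,G,4)"
```

```text
t 7.2 p [ 0.4953 -0.1782  0.3571] lin_tool mm [12.6 45.3 24.6] world mm [  1.8 -48.6 -21.1] rot deg [-0.85 -0.41  1.3 ] F [ 0.61  0.53 -0.42] w 0.0091 q [-0.52  0.02  1.6   0.06  1.26 -0.17]
[0.0032, 0.0113, 0.0061] [-0.21, -0.1, 0.32]
[0.0032, 0.0113, 0.0062] [-0.21, -0.1, 0.32]
[0.0033, 0.0112, 0.0062] [-0.21, -0.1, 0.32]
[0.0034, 0.0112, 0.0062] [-0.21, -0.1, 0.32]
```

send_rows(plan=[{"linear": [0.0032, 0.015, 0.006], "delta_rot": [-0.2, -0.1, 0.3], "fingers": 0}, {"linear": [0.0032, 0.015, 0.006], "delta_rot": [-0.2, -0.1, 0.3], "fingers": 0}, {"linear": [0.0033, 0.01, 0.006], "delta_rot": [-0.2, -0.1, 0.3], "fingers": 0}, {"linear": [0.003, 0.003, 0.006], "delta_rot": [-0.2, -0.1, 0.3], "fingers": 0}, {"linear": [0, 0, 0], "delta_rot": [0, 0, 0], "fingers": 0}, {"linear": [0, 0, 0], "delta_rot": [0, 0, 0], "fingers": 0}])

```text
clock: 7.7
position: [0.4963, -0.225, 0.3385]
ee_rot: [0.019, 0.973, -0.19, 0.129]
contact_force: [0.1, -0.0, -1.0]
width: 0.0089
```

```bash
python3 -c "
from h import *
for n in ('scene','top'):
    im=manip.get_image(n); cv2.imwrite(f'pics/{n}3.png',im[:,:,::-1])
ax=np.array([-.243,.088,.966]);M=np.array([.536,-.2409,.1814])
P=M+ax*.16
G=goal(-ax,[.994,-.4,0]); togo(P,G)
s,p,R=now(); print('tool z',R.apply([0,0,1]))
print([proj(n,np.array([p,p+.1185*R.apply([0,0,1])])).tolist() for n in ('scene','top')])
S=cv2.imread('pics/scene3.png')[140:260,140:240];T=cv2.imread('pics/top3.png')[150:270,310:410]
cv2.imwrite('pics/m4.png',cv2.resize(np.hstack([S,T]),(800,480),interpolation=cv2.INTER_CUBIC))
"
```

```text
t 7.8 p [ 0.4963 -0.2247  0.3386] lin_tool mm [0.8 1.7 2.9] world mm [ 0.8 -2.1 -2.6] rot deg [-0.15 -0.04 -0.07] F [-0.44  0.66 -0.82] w 0.0086 q [-0.59  0.06  1.6   0.07  1.23 -0.22]
tool z [ 0.24451172 -0.08587453 -0.96583621]
[[[193.69962972890397, 141.93302247369894], [194.12169499518745, 188.70869568101452]], [[373.0994771884244, 219.0448894133248], [367.2102318092839, 214.20337666857438]]]
```

View pics/m4.png

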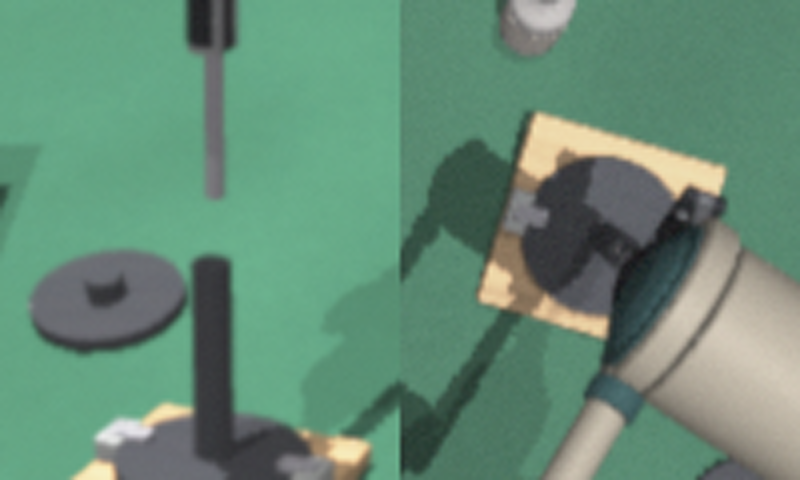

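Left crop: rod foot at (215,196), which is native (193.4,188.6) and matches the forward kinematics within 0.7 px. The mouth is at (212,264), native (192.6,205.6). So the scene camera agrees with the robot. The known-height rack points put the top camera off by about (+2.9,-3.4) mm, so I refit the tube with that correction.

```bash
cat > fit.py <<'E'
from h import *
from scipy.optimize import least_squares
f=lambda X,Y,x0,y0:(x0+X/4-.375,y0+Y/4-.375)
st=lambda X,Y:f(X-400,Y,145,200); tt=lambda X,Y:f(X-400,Y-300,315,170)
sh=np.array([.0029,-.0034,0]); a=np.linspace(0,2*np.pi,361)
pr=lambda n,P: proj(n,np.atleast_2d(P)-(sh if n=="top" else 0))
def model(p): return p[:3],Ro.from_euler("z",p[3])*Ro.from_euler("y",np.radians(15))
def res(p):
    o,R=model(p); g=lambda P:o+R.apply(P); m=g([[0,0,.151]])
    r=list(pr("scene",m)[0]-[192.5,205.6])+list(pr("top",m)[0]-tt(601,470))
    c=lambda z:g(np.c_[.065*np.cos(a),.065*np.sin(a),0*a+z])
    for n,t,q in (("top",tt,[(498,375),(664,537)]),("scene",st,[(493,172),(692,277)])):
        d=np.r_[pr(n,c(.014)),pr(n,c(0))]; l=t(*q[0]);h=t(*q[1])
        r+=[d[:,0].min()-l[0],d[:,0].max()-h[0],d[:,1].min()-l[1],d[:,1].max()-h[1]]
    return np.array(r)
s=least_squares(res,[.57,-.25,.04,2.8],loss="soft_l1",f_scale=.5); o,R=model(s.x)
M=o+R.apply([0,0,.151]); ax=R.apply([0,0,1])
if __name__=="__main__":
    print(s.cost,s.x,np.degrees(s.x[3]),np.round(s.fun,2)); print("mouth",M,"axis",ax)
    o2,d2=ray("top",tt(601,470)); o1,d1=ray("scene",(192.5,205.6)); o2=o2+sh
    k=np.linalg.lstsq(np.c_[d1,-d2],o2-o1,rcond=None)[0]; print(o1+k[0]*d1,o2+k[1]*d2)
E
python3 fit.py
```

```text
1.2332044922360748 [ 0.57514053 -0.25496128  0.03718455  2.79126594] 159.92775767182366 [ 0.44 -0.34  0.36  0.62  0.45  0.2  -0.25 -0.21 -0.02  0.55 -0.1   1.64]
mouth [ 0.53843265 -0.24154827  0.18303935] axis [-0.24309854  0.08882791  0.96592583]
[ 0.5403799  -0.24236429  0.18340293] [ 0.54026449 -0.24061173  0.18302355]
```

```bash
cat > g.py <<'E'
import sys
from h import *
M=np.array([.539,-.2417,.1832]);ax=np.array([-.2431,.0888,.9659]);ax/=np.linalg.norm(ax)
G=goal(-ax,[.994,-.4,0]); OFF=np.array([0,.0016,0])
def rep(L):
    P=M+ax*L-G.apply(OFF); togo(P,G)
    s,p,R=now(); print("axial F (up)",round(float(s["contact_force"]@ax),2),"tool F",np.round(R.inv().apply(s["contact_force"]),2),"mom tool",np.round(R.inv().apply(s["moment"]),3),"foot depth mm",round(-1e3*float((p+R.apply([0,.0016,.1185])-M)@ax),1))
if __name__=="__main__": rep(float(sys.argv[1]))
E
python3 g.py .1245
```

```text
t 7.8 p [ 0.4963 -0.2247  0.3386] lin_tool mm [ 4.2 -0.3 37.5] world mm [ 13.   -4.4 -35.1] rot deg [-0.19 -0.01 -0.08] F [-0.44  0.66 -0.82] w 0.0086 q [-0.59  0.06  1.6   0.07  1.23 -0.22]
axial F (up) -0.62 tool F [-0.85 -0.43  0.63] mom tool [-0.006 -0.187 -0.012] foot depth mm -43.5
```

```bash
sed -i 's/M=np.array(.*\]);ax=/M=np.array([.5393,-.2424,.1832]);ax=/; s/OFF=np.array.*/OFF=np.array([0,.002,0])/; s/\[0,.0016,.1185\]/[0,.002,.1185]/' g.py
python3 -c "
from g import *
print(proj('scene',M),proj('top',M-[.0029,-.0034,0]))
rep(.1245)"
```

```text
[[192.55069287 205.41661724]] [[365.52385877 212.43153668]]
t 7.8 p [ 0.4963 -0.2247  0.3386] lin_tool mm [ 4.7 -0.2 37.6] world mm [ 13.5  -4.8 -35.1] rot deg [-0.19 -0.01 -0.08] F [-0.44  0.66 -0.82] w 0.0086 q [-0.59  0.06  1.6   0.07  1.23 -0.22]
axial F (up) -0.62 tool F [-0.85 -0.43  0.63] mom tool [-0.006 -0.187 -0.012] foot depth mm -43.6
```

send_rows(plan=[{"linear": [0.0024, 0, 0.009], "delta_rot": [-0.2, 0, 0], "fingers": 0}, {"linear": [0.0023, 0, 0.01], "delta_rot": [0, 0, 0], "fingers": 0}, {"linear": [0, 0, 0.01], "delta_rot": [0, 0, 0], "fingers": 0}, {"linear": [0, 0, 0.006], "delta_rot": [0, 0, 0], "fingers": 0}, {"linear": [0, 0, 0], "delta_rot": [0, 0, 0], "fingers": 0}, {"linear": [0, 0, 0], "delta_rot": [0, 0, 0], "fingers": 0}])

```text
clock: 8.3
position: [0.5109, -0.227, 0.3022]
ee_rot: [0.02, 0.974, -0.188, 0.129]
contact_force: [-0.0, 0.4, -1.5]
width: 0.0083
```

```bash
python3 g.py .1245
```

```text
t 8.3 p [ 0.5109 -0.227   0.3022] lin_tool mm [ 0.2  2.7 -1.3] world mm [-1.1 -2.4  1.3] rot deg [-0.08  0.05  0.12] F [-0.01  0.41 -1.48] w 0.0083 q [-0.58  0.1   1.65  0.07  1.14 -0.22]
axial F (up) -1.39 tool F [-0.54 -0.36  1.39] mom tool [ 0.024 -0.111 -0.036] foot depth mm -4.7
```

send_rows(plan=[{"linear": [0.0002, 0.0027, -0.001], "delta_rot": [0, 0, 0], "fingers": 0}, {"linear": [0, 0, 0], "delta_rot": [0, 0, 0], "fingers": 0}])

```text
clock: 8.47
position: [0.5097, -0.2295, 0.3027]
ee_rot: [0.02, 0.974, -0.188, 0.128]
contact_force: [-0.5, -0.5, -0.2]
width: 0.0091
```

```bash
python3 -c "
from g import *
for n in ('scene','top'):
    im=manip.get_image(n); cv2.imwrite(f'pics/{n}4.png',im[:,:,::-1])
rep(.1185)
s,p,R=now(); print([proj(n,np.array([p+R.apply([0,.002,.1185]),M])-([.0029,-.0034,0] if n=='top' else 0)).tolist() for n in ('scene','top')])
S=cv2.imread('pics/scene4.png')[165:225,165:225];T=cv2.imread('pics/top4.png')[185:245,330:390]
cv2.imwrite('pics/m5.png',cv2.resize(np.hstack([S,T]),(800,400),interpolation=cv2.INTER_CUBIC))
"
```

```text
t 8.57 p [ 0.5097 -0.2293  0.3028] lin_tool mm [0.3 0.2 5.4] world mm [ 1.5 -0.8 -5.2] rot deg [-0.12  0.1   0.12] F [-0.1  -0.24  0.1 ] w 0.0088 q [-0.59  0.1   1.65  0.07  1.14 -0.22]
axial F (up) 0.1 tool F [ 0.02  0.26 -0.1 ] mom tool [ 0.024 -0.161 -0.071] foot depth mm -5.4
[[[192.79049445233798, 203.38517816987894], [192.55069287095824, 205.41661723529066]], [[365.53855761980566, 212.72854310362482], [365.5238587706323, 212.43153668005803]]]
```

View pics/m5.png

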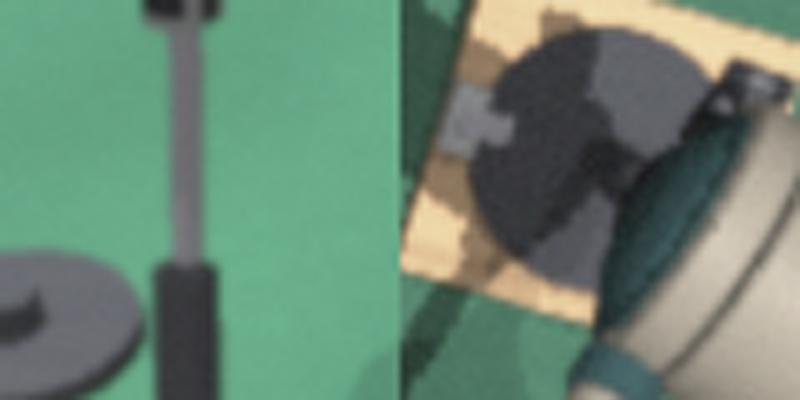

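Left crop: the rod (x≈187) is centred over the tube (edges 158 and 216, centre 187). I descend in small steps and watch the force.

send_rows(plan=[{"linear": [0.0003, 0.0002, 0.003], "delta_rot": [0, 0, 0], "fingers": 0}, {"linear": [0, 0, 0.003], "delta_rot": [0, 0, 0], "fingers": 0}, {"linear": [0, 0, 0.003], "delta_rot": [0, 0, 0], "fingers": 0}, {"linear": [0, 0, 0], "delta_rot": [0, 0, 0], "fingers": 0}])

```text
clock: 8.9
position: [0.5125, -0.2312, 0.2998]
ee_rot: [0.021, 0.973, -0.188, 0.132]
contact_force: [0.1, -0.5, -1.4]
width: 0.0088
```

```bash
python3 g.py .1135
```

```text
t 8.9 p [ 0.5125 -0.2312  0.2998] lin_tool mm [-2.2 -0.6  6.7] world mm [-0.1  0.8 -7. ] rot deg [-0.   -0.34  0.15] F [ 0.14 -0.54 -1.37] w 0.0088 q [-0.58  0.1   1.65  0.07  1.13 -0.22]
axial F (up) -1.41 tool F [-0.04  0.46  1.41] mom tool [-0.005 -0.216  0.045] foot depth mm -1.7
```

send_rows(plan=[{"linear": [-0.0022, -0.0006, 0], "delta_rot": [0, -0.3, 0.1], "fingers": 0}, {"linear": [0, 0, 0], "delta_rot": [0, 0, 0], "fingers": 0}, {"linear": [0, 0, 0.004], "delta_rot": [0, 0, 0], "fingers": 0}, {"linear": [0, 0, 0], "delta_rot": [0, 0, 0], "fingers": 0}])

```text
clock: 9.23
position: [0.5124, -0.2309, 0.2992]
ee_rot: [0.022, 0.973, -0.189, 0.132]
contact_force: [0.3, -0.1, -1.5]
width: 0.0089
```

```bash
python3 g.py .1135
```

```text
t 9.23 p [ 0.5124 -0.2309  0.2992] lin_tool mm [-1.8 -0.3  6.1] world mm [ 0.1  0.4 -6.4] rot deg [ 0.09 -0.4   0.06] F [ 0.28 -0.14 -1.53] w 0.0089 q [-0.58  0.1   1.65  0.07  1.12 -0.22]
axial F (up) -1.56 tool F [-0.1   0.03  1.56] mom tool [ 0.026 -0.18   0.039] foot depth mm -1.2
```

send_rows(plan=[{"linear": [-0.001, -0.0003, 0.003], "delta_rot": [0, 0, 0], "fingers": 0}, {"linear": [0, 0, 0.003], "delta_rot": [0, 0, 0], "fingers": 0}])

```text
clock: 9.4
position: [0.5136, -0.2314, 0.299]
ee_rot: [0.024, 0.973, -0.188, 0.135]
contact_force: [-11.4, 4.9, 21.5]
width: 0.0088
```

```bash
python3 g.py .1135
```

```text
t 9.4 p [ 0.5136 -0.2314  0.299 ] lin_tool mm [-3.  -0.4  5.6] world mm [-1.1  0.9 -6.2] rot deg [ 0.22 -0.79  0.12] F [-11.36   4.9   21.5 ] w 0.0088 q [-0.58  0.1   1.66  0.07  1.12 -0.22]
axial F (up) 23.96 tool F [ -6.06  -0.41 -24.05] mom tool [ 0.109 -1.649  0.042] foot depth mm -0.7
```

Contact is about 1 mm above the estimated mouth height, and the foot has slid toward tool +x. That fits a mouth slightly nearer the camera than I fitted. I back off, square up and retry about 2 mm further in +x.

```bash
sed -i 's/^G=goal.*/&\nDX=.002; M=M+G.apply([DX,0,0])+.001*ax/' g.py; python3 g.py .1225
```

```text
t 9.4 p [ 0.5136 -0.2314  0.299 ] lin_tool mm [-0.9 -0.4 -4.4] world mm [-1.7  1.1  4. ] rot deg [ 0.22 -0.79  0.12] F [-11.36   4.9   21.5 ] w 0.0088 q [-0.58  0.1   1.66  0.07  1.12 -0.22]
axial F (up) 23.96 tool F [ -6.06  -0.41 -24.05] mom tool [ 0.109 -1.649  0.042] foot depth mm 0.3
```

send_rows(plan=[{"linear": [-0.0009, -0.0004, -0.0045], "delta_rot": [0.2, -0.8, 0.1], "fingers": 0}, {"linear": [0, 0, 0], "delta_rot": [0, 0, 0], "fingers": 0}, {"linear": [0, 0, 0], "delta_rot": [0, 0, 0], "fingers": 0}])

```text
clock: 9.65
position: [0.5115, -0.2301, 0.3034]
ee_rot: [0.021, 0.973, -0.189, 0.129]
contact_force: [-0.0, -0.3, -0.3]
width: 0.0087
```

```bash
python3 g.py .1225
```

```text
t 9.65 p [ 0.5115 -0.2301  0.3034] lin_tool mm [0.2 0.1 0.4] world mm [ 0.3 -0.2 -0.3] rot deg [ 0.03 -0.03  0.03] F [-0.03 -0.3  -0.27] w 0.0087 q [-0.58  0.1   1.64  0.07  1.14 -0.22]
axial F (up) -0.28 tool F [0.01 0.29 0.28] mom tool [-0.037 -0.161 -0.04 ] foot depth mm -4.4
```

send_rows(plan=[{"linear": [0.0002, 0, 0.003], "delta_rot": [0, 0, 0], "fingers": 0}, {"linear": [0, 0, 0.002], "delta_rot": [0, 0, 0], "fingers": 0}, {"linear": [0, 0, 0.002], "delta_rot": [0, 0, 0], "fingers": 0}])

```text
clock: 9.9
position: [0.5135, -0.231, 0.299]
ee_rot: [0.022, 0.973, -0.189, 0.13]
contact_force: [-9.8, 4.3, 22.7]
width: 0.0089
```

```bash
python3 g.py .1135
```

```text
t 9.9 p [ 0.5135 -0.231   0.299 ] lin_tool mm [-0.7 -0.1  4.6] world mm [ 0.5 -0.1 -4.6] rot deg [ 0.09 -0.17  0.07] F [-9.79  4.3  22.65] w 0.0089 q [-0.58  0.11  1.65  0.06  1.13 -0.22]
axial F (up) 24.64 tool F [ -4.39  -0.5  -24.66] mom tool [ 0.128 -1.385 -0.048] foot depth mm 0.4
```

Both contacts show flat face-on-rim friction (lateral/axial ≈0.2) rather than a chamfer, so the bore must lie toward −x. I sweep that way under light pressure.

send_rows(plan=[{"linear": [-0.001, 0, -0.001], "delta_rot": [0, 0, 0], "fingers": 0}, {"linear": [-0.0012, 0, 0.0006], "delta_rot": [0, 0, 0], "fingers": 0}, {"linear": [-0.0012, 0, 0.0008], "delta_rot": [0, 0, 0], "fingers": 0}, {"linear": [-0.0012, 0, 0.0008], "delta_rot": [0, 0, 0], "fingers": 0}])

```text
clock: 10.23
position: [0.5109, -0.2301, 0.2984]
ee_rot: [0.023, 0.973, -0.188, 0.133]
contact_force: [-3.1, 0.1, 9.6]
width: 0.0093
```

```bash
python3 g.py .1135
```

```text
t 10.23 p [ 0.5109 -0.2301  0.2984] lin_tool mm [ 2.  -0.2  4.8] world mm [ 3.1 -1.  -4.1] rot deg [ 0.13 -0.5   0.09] F [-3.14  0.14  9.61] w 0.0093 q [-0.58  0.1   1.66  0.07  1.12 -0.22]
axial F (up) 10.06 tool F [ -0.29   0.98 -10.06] mom tool [ 0.125 -0.248 -0.031] foot depth mm 0.2
```

send_rows(plan=[{"linear": [-0.0005, 0, 0.0005], "delta_rot": [0.1, -0.5, 0], "fingers": 0}, {"linear": [-0.0012, 0, 0.0008], "delta_rot": [0, -0.1, 0], "fingers": 0}, {"linear": [-0.0012, 0, 0.0008], "delta_rot": [0, -0.1, 0], "fingers": 0}])

```text
clock: 10.48
position: [0.5111, -0.2304, 0.2985]
ee_rot: [0.022, 0.973, -0.188, 0.131]
contact_force: [-2.2, 1.4, 8.0]
width: 0.009
```

```bash
python3 g.py .1135
```

```text
t 10.48 p [ 0.5111 -0.2304  0.2985] lin_tool mm [ 1.7 -0.4  4.8] world mm [ 2.9 -0.7 -4.2] rot deg [ 0.08 -0.3   0.09] F [-2.25  1.4   7.97] w 0.009 q [-0.58  0.1   1.66  0.07  1.13 -0.22]
axial F (up) 8.37 tool F [-0.41 -0.51 -8.37] mom tool [ 0.131 -0.244 -0.036] foot depth mm 0.2
```

send_rows(plan=[{"linear": [-0.001, 0, -0.004], "delta_rot": [0.1, -0.3, 0.1], "fingers": 0}, {"linear": [-0.003, 0, 0], "delta_rot": [0, 0, 0], "fingers": 0}, {"linear": [0, 0, 0], "delta_rot": [0, 0, 0], "fingers": 0}])

```text
clock: 10.73
position: [0.5058, -0.2281, 0.2991]
ee_rot: [0.02, 0.973, -0.189, 0.127]
contact_force: [-0.5, -0.2, -1.7]
width: 0.0091
```

```bash
sed -i 's/DX=.002/DX=-.0015/' g.py; python3 g.py .1205
```

```text
t 10.73 p [ 0.5058 -0.2281  0.2991] lin_tool mm [ 3.7 -0.2 -0.1] world mm [ 3.4 -1.1  1.1] rot deg [-0.07  0.21 -0.03] F [-0.52 -0.17 -1.67] w 0.0091 q [-0.59  0.1   1.66  0.07  1.14 -0.22]
axial F (up) -1.5 tool F [-0.83  0.37  1.5 ] mom tool [ 0.045 -0.152 -0.006] foot depth mm -1.9
```

send_rows(plan=[{"linear": [0.0037, 0, -0.001], "delta_rot": [0, 0.2, 0], "fingers": 0}, {"linear": [0, 0, 0], "delta_rot": [0, 0, 0], "fingers": 0}, {"linear": [0, 0, 0], "delta_rot": [0, 0, 0], "fingers": 0}])

```text
clock: 10.98
position: [0.5083, -0.2291, 0.2987]
ee_rot: [0.019, 0.973, -0.189, 0.127]
contact_force: [-0.4, -0.3, -1.1]
width: 0.009
```

```bash
python3 g.py .1205
```

```text
t 10.98 p [ 0.5083 -0.2291  0.2987] lin_tool mm [ 1.2 -0.2 -1.3] world mm [ 0.8 -0.2  1.5] rot deg [-0.11  0.23 -0.06] F [-0.41 -0.34 -1.15] w 0.009 q [-0.59  0.1   1.65  0.07  1.14 -0.22]
axial F (up) -1.04 tool F [-0.54  0.48  1.04] mom tool [-0.003 -0.249 -0.059] foot depth mm -0.7
```

send_rows(plan=[{"linear": [0.0008, 0, 0.0015], "delta_rot": [0, 0.2, 0], "fingers": 0}, {"linear": [0, 0, 0.002], "delta_rot": [0, 0, 0], "fingers": 0}, {"linear": [0, 0, 0.002], "delta_rot": [0, 0, 0], "fingers": 0}])

```text
clock: 11.23
position: [0.5098, -0.2299, 0.2975]
ee_rot: [0.02, 0.973, -0.189, 0.13]
contact_force: [-6.8, 3.4, 12.4]
width: 0.009
```

```bash
python3 g.py .1105
```

```text
t 11.23 p [ 0.5098 -0.2299  0.2975] lin_tool mm [-0.2 -0.4  7.2] world mm [ 1.7 -0.2 -7. ] rot deg [-0.03 -0.09  0.01] F [-6.76  3.39 12.4 ] w 0.009 q [-0.59  0.1   1.66  0.07  1.13 -0.22]
axial F (up) 13.92 tool F [ -4.06  -0.74 -13.93] mom tool [ 0.117 -1.127 -0.005] foot depth mm 0.8
```

The foot went 0.5 mm deeper, with less axial force and a stronger −x push. The chamfer is catching, so the bore is about 1.5 mm further toward −x.

send_rows(plan=[{"linear": [-0.002, 0, -0.0015], "delta_rot": [0, 0, 0], "fingers": 0}, {"linear": [-0.0012, 0, 0.0005], "delta_rot": [0, 0, 0], "fingers": 0}, {"linear": [-0.001, 0, 0.0015], "delta_rot": [0, 0, 0], "fingers": 0}, {"linear": [-0.0007, 0, 0.0018], "delta_rot": [0, 0, 0], "fingers": 0}])

```text
clock: 11.57
position: [0.5065, -0.2288, 0.2955]
ee_rot: [0.021, 0.973, -0.189, 0.132]
contact_force: [0.9, -0.5, -0.2]
width: 0.009
```

```bash
python3 g.py .1105
```

```text
t 11.57 p [ 0.5065 -0.2288  0.2955] lin_tool mm [ 3.7 -0.6  6.2] world mm [ 5.1 -1.3 -5. ] rot deg [ 0.02 -0.34  0.03] F [ 0.94 -0.5  -0.2 ] w 0.009 q [-0.59  0.09  1.67  0.07  1.12 -0.23]
axial F (up) -0.46 tool F [0.97 0.11 0.47] mom tool [-0.17   0.044 -0.019] foot depth mm 1.8
```

It is at 1.8 mm depth with no axial load, so it is entering. I continue down.

send_rows(plan=[{"linear": [0, 0, 0.003], "delta_rot": [0, -0.1, 0], "fingers": 0}, {"linear": [0, 0, 0.003], "delta_rot": [0, -0.1, 0], "fingers": 0}, {"linear": [0, 0, 0.003], "delta_rot": [0, 0, 0], "fingers": 0}])

```text
clock: 11.82
position: [0.5091, -0.2302, 0.2855]
ee_rot: [0.021, 0.973, -0.189, 0.13]
contact_force: [0.4, -0.1, -0.6]
width: 0.0088
```

```bash
python3 g.py .1035
```

```text
t 11.82 p [ 0.5091 -0.2302  0.2855] lin_tool mm [ 3.5 -1.1  2.8] world mm [ 4.2 -0.5 -1.7] rot deg [ 0.07 -0.16  0.02] F [ 0.41 -0.12 -0.63] w 0.0088 q [-0.59  0.11  1.68  0.07  1.1  -0.23]
axial F (up) -0.72 tool F [ 0.24 -0.04  0.72] mom tool [-0.088 -0.041  0.02 ] foot depth mm 12.3
```

Depth 12 mm with no load means it is in the bore. I continue down, allowing for the ferrule.

send_rows(plan=[{"linear": [0, 0, 0.004], "delta_rot": [0, -0.1, 0], "fingers": 0}, {"linear": [0, 0, 0.004], "delta_rot": [0, 0, 0], "fingers": 0}, {"linear": [0, 0, 0.004], "delta_rot": [0, 0, 0], "fingers": 0}, {"linear": [0, 0, 0.004], "delta_rot": [0, 0, 0], "fingers": 0}, {"linear": [0, 0, 0.004], "delta_rot": [0, 0, 0], "fingers": 0}])

```text
clock: 12.23
position: [0.5148, -0.2326, 0.2628]
ee_rot: [0.021, 0.973, -0.189, 0.128]
contact_force: [0.7, -0.8, -0.3]
width: 0.0087
```

```bash
sed -i 's/DX=-.0015/DX=-.005/' g.py; python3 g.py .08
```

```text
t 12.23 p [ 0.5148 -0.2326  0.2628] lin_tool mm [-0.1 -1.3  2.7] world mm [ 1.   1.  -2.6] rot deg [0.07 0.04 0.02] F [ 0.68 -0.83 -0.31] w 0.0087 q [-0.58  0.13  1.71  0.07  1.05 -0.23]
axial F (up) -0.54 tool F [0.83 0.52 0.54] mom tool [-0.156 -0.076  0.002] foot depth mm 35.8
```

send_rows(plan=[{"linear": [0, 0, 0.004], "delta_rot": [0, 0, 0], "fingers": 0}, {"linear": [0, 0, 0.004], "delta_rot": [0, 0, 0], "fingers": 0}, {"linear": [0, 0, 0.004], "delta_rot": [0, 0, 0], "fingers": 0}, {"linear": [0, 0, 0.004], "delta_rot": [0, 0, 0], "fingers": 0}, {"linear": [0, 0, 0.004], "delta_rot": [0, 0, 0], "fingers": 0}])

```text
clock: 12.65
position: [0.5203, -0.2346, 0.2411]
ee_rot: [0.021, 0.973, -0.189, 0.128]
contact_force: [-0.0, -0.5, -0.2]
width: 0.0089
```

```bash
python3 g.py .04
```

```text
t 12.65 p [ 0.5203 -0.2346  0.2411] lin_tool mm [-0.1 -1.4 20.3] world mm [  5.3  -0.5 -19.6] rot deg [0.07 0.05 0.02] F [-0.03 -0.51 -0.16] w 0.0089 q [-0.58  0.16  1.74  0.07  1.   -0.23]
axial F (up) -0.2 tool F [0.11 0.48 0.2 ] mom tool [-0.18  -0.024 -0.042] foot depth mm 58.2
```

send_rows(plan=[{"linear": [0, 0, 0.004], "delta_rot": [0, 0, 0], "fingers": 0}, {"linear": [0, 0, 0.004], "delta_rot": [0, 0, 0], "fingers": 0}, {"linear": [0, 0, 0.004], "delta_rot": [0, 0, 0], "fingers": 0}, {"linear": [0, 0, 0.004], "delta_rot": [0, 0, 0], "fingers": 0}])

```text
clock: 12.98
position: [0.5243, -0.2361, 0.2256]
ee_rot: [0.021, 0.973, -0.189, 0.129]
contact_force: [-1.9, 0.4, 5.3]
width: 0.0092
```

```bash
python3 g.py .035
```

```text
t 12.98 p [ 0.5243 -0.2361  0.2256] lin_tool mm [-0.2 -1.4  9.2] world mm [ 2.5  0.5 -8.9] rot deg [0.08 0.01 0.04] F [-1.9   0.44  5.29] w 0.0092 q [-0.58  0.17  1.75  0.07  0.96 -0.23]
axial F (up) 5.61 tool F [-0.5   0.27 -5.61] mom tool [-0.1   -0.426  0.018] foot depth mm 74.3
```

Ferrule drag is 5.6 N at about 74 mm. I push down to just above where the fingertips meet the rim.

send_rows(plan=[{"linear": [0, 0, 0.003], "delta_rot": [0, 0, 0], "fingers": 0}, {"linear": [0, 0, 0.003], "delta_rot": [0, 0, 0], "fingers": 0}, {"linear": [0, 0, 0.003], "delta_rot": [0, 0, 0], "fingers": 0}, {"linear": [0, 0, 0], "delta_rot": [0, 0, 0], "fingers": 0}])

```text
clock: 13.32
position: [0.5265, -0.2369, 0.2165]
ee_rot: [0.021, 0.973, -0.189, 0.129]
contact_force: [-0.5, -0.1, 0.8]
width: 0.0088
```

```bash
python3 g.py .035
python3 -c "
from g import *
im=manip.get_image('scene'); cv2.imwrite('pics/m6.png',cv2.resize(im[150:240,145:245,::-1],(600,540),interpolation=cv2.INTER_CUBIC))"
```

```text
t 13.32 p [ 0.5265 -0.2369  0.2165] lin_tool mm [-0.2 -1.4 -0.3] world mm [0.3 1.4 0.2] rot deg [ 0.09 -0.01  0.05] F [-0.55 -0.14  0.83] w 0.0088 q [-0.58  0.18  1.76  0.07  0.94 -0.23]
axial F (up) 0.92 tool F [-0.22  0.33 -0.92] mom tool [-0.113 -0.152 -0.006] foot depth mm 83.8
```

View pics/m6.png

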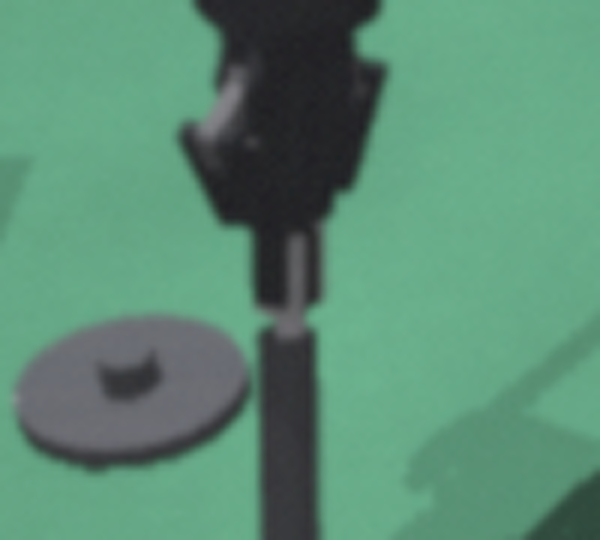

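The rod is in the bore with the fingertips (row 305) just above the mouth (row 330). I release, back off along the axis, and close the fingers to push on the rod's top.

send_rows(plan=[{"linear": [0, 0, 0], "delta_rot": [0, 0, 0], "fingers": 0.045}, {"linear": [0, 0, 0], "delta_rot": [0, 0, 0], "fingers": 0.045}, {"linear": [0, 0, 0], "delta_rot": [0, 0, 0], "fingers": 0.045}, {"linear": [0, 0, 0], "delta_rot": [0, 0, 0], "fingers": 0.045}, {"linear": [0, 0, -0.008], "delta_rot": [0, 0, 0], "fingers": 0.045}, {"linear": [0, 0, -0.008], "delta_rot": [0, 0, 0], "fingers": 0.045}, {"linear": [0, 0, -0.01], "delta_rot": [0, 0, 0], "fingers": 0.045}, {"linear": [0, 0, -0.01], "delta_rot": [0, 0, 0], "fingers": 0.045}, {"linear": [0, 0, -0.006], "delta_rot": [0, 0, 0], "fingers": 0.045}, {"linear": [0, 0, 0], "delta_rot": [0, 0, 0], "fingers": 0.045}])

```text
clock: 14.2
position: [0.5157, -0.2322, 0.2603]
ee_rot: [0.02, 0.973, -0.189, 0.129]
contact_force: [-0.3, 0.6, 0.5]
width: 0.0452
```

```bash
python3 g.py .081
```

```text
t 14.2 p [ 0.5157 -0.2322  0.2603] lin_tool mm [-0.1 -0.6 -0.9] world mm [-0.1  0.7  0.9] rot deg [-0.01  0.04  0.  ] F [-0.27  0.6   0.55] w 0.0452 q [-0.58  0.13  1.71  0.07  1.04 -0.23]
axial F (up) 0.65 tool F [-0.31 -0.46 -0.65] mom tool [-0.022 -0.113  0.001] foot depth mm 38.4
```

send_rows(plan=[{"linear": [0, 0.002, 0], "delta_rot": [0, 0, 0], "fingers": 0.02}, {"linear": [0, 0, 0], "delta_rot": [0, 0, 0], "fingers": 0}, {"linear": [0, 0, 0], "delta_rot": [0, 0, 0], "fingers": 0}, {"linear": [0, 0, 0], "delta_rot": [0, 0, 0], "fingers": 0}, {"linear": [0, 0, 0], "delta_rot": [0, 0, 0], "fingers": 0}, {"linear": [0, 0, 0], "delta_rot": [0, 0, 0], "fingers": 0}, {"linear": [0, 0, 0.003], "delta_rot": [0, 0, 0], "fingers": 0}, {"linear": [0, 0, 0.003], "delta_rot": [0, 0, 0], "fingers": 0}])

```text
clock: 14.87
position: [0.5161, -0.2348, 0.2545]
ee_rot: [0.021, 0.973, -0.189, 0.129]
contact_force: [-0.6, 0.1, -0.2]
width: -0.0001
```

```bash
python3 g.py .07
python3 -c "
from g import *
im=manip.get_image('scene'); cv2.imwrite('pics/m7.png',cv2.resize(im[150:240,145:245,::-1],(600,540),interpolation=cv2.INTER_CUBIC))"
```

```text
t 14.87 p [ 0.5161 -0.2348  0.2545] lin_tool mm [ 0.  -3.   4.2] world mm [ 2.2  2.4 -4. ] rot deg [ 0.01 -0.   -0.01] F [-0.64  0.06 -0.22] w -0.0001 q [-0.59  0.14  1.72  0.07  1.03 -0.23]
axial F (up) -0.05 tool F [-0.65  0.18  0.05] mom tool [-0.012 -0.084 -0.058] foot depth mm 44.3
```

View pics/m7.png

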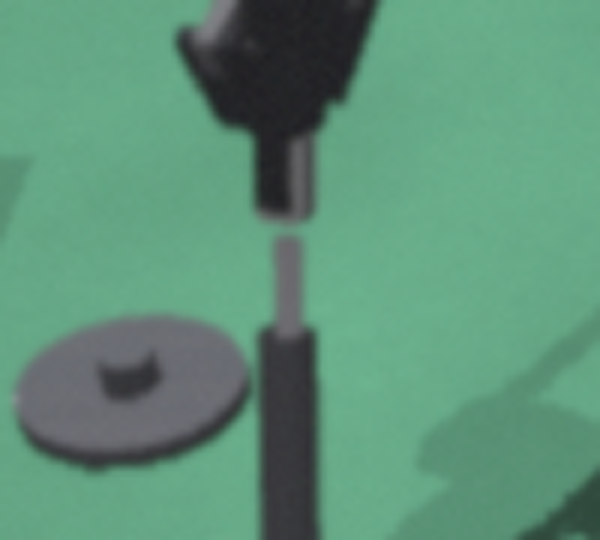

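The closed fingers (tip at row 215) are centred over the rod top (288,240). Now I push, watching the force.

send_rows(plan=[{"linear": [0, -0.0005, 0.003], "delta_rot": [0, 0, 0], "fingers": 0}, {"linear": [0, 0, 0.002], "delta_rot": [0, 0, 0], "fingers": 0}, {"linear": [0, 0, 0.002], "delta_rot": [0, 0, 0], "fingers": 0}, {"linear": [0, 0, 0.002], "delta_rot": [0, 0, 0], "fingers": 0}])

```text
clock: 15.25
position: [0.5189, -0.2351, 0.2444]
ee_rot: [0.02, 0.973, -0.189, 0.129]
contact_force: [-1.2, 1.0, 4.2]
width: -0.0005
```

```bash
sed -i 's/"foot depth mm",.*/"tip above rim mm",round(1e3*float((p+R.apply([0,0,.025])-M)@ax),1))/' g.py; python3 g.py .07
```

```text
t 15.25 p [ 0.5189 -0.2351  0.2444] lin_tool mm [ 0.1 -2.3 -6.3] world mm [-0.6  2.7  6.1] rot deg [-0.01  0.04 -0.  ] F [-1.2   0.99  4.21] w -0.0005 q [-0.58  0.15  1.73  0.07  1.01 -0.23]
axial F (up) 4.45 tool F [-0.34 -0.51 -4.45] mom tool [ 0.008 -0.172 -0.014] tip above rim mm 38.7
```

send_rows(plan=[{"linear": [0, 0, 0.0015], "delta_rot": [0, 0, 0], "fingers": 0}, {"linear": [0, 0, 0.0015], "delta_rot": [0, 0, 0], "fingers": 0}, {"linear": [0, 0, 0.0015], "delta_rot": [0, 0, 0], "fingers": 0}, {"linear": [0, 0, 0.0015], "delta_rot": [0, 0, 0], "fingers": 0}])

```text
clock: 15.58
position: [0.5214, -0.2362, 0.2401]
ee_rot: [0.021, 0.973, -0.189, 0.13]
contact_force: [-1.7, 0.2, 4.1]
width: -0.0002
```

```bash
python3 g.py .07
```

```text
t 15.58 p [ 0.5214 -0.2362  0.2401] lin_tool mm [ -1.4  -2.5 -11.1] world mm [-3.1  3.8 10.4] rot deg [ 0.04 -0.18  0.01] F [-1.66  0.22  4.14] w -0.0002 q [-0.58  0.16  1.74  0.07  0.99 -0.23]
axial F (up) 4.42 tool F [-0.48  0.38 -4.43] mom tool [ 0.067 -0.217  0.049] tip above rim mm 33.9
```

send_rows(plan=[{"linear": [-0.001, 0, 0.0015], "delta_rot": [0, -0.1, 0], "fingers": 0}, {"linear": [-0.0005, 0, 0.0015], "delta_rot": [0, 0, 0], "fingers": 0}, {"linear": [-0.0004, 0, 0.0015], "delta_rot": [0, 0, 0], "fingers": 0}, {"linear": [-0.0004, 0, 0.0015], "delta_rot": [0, 0, 0], "fingers": 0}])

```text
clock: 15.92
position: [0.5219, -0.2367, 0.2358]
ee_rot: [0.022, 0.973, -0.189, 0.132]
contact_force: [-5.0, 2.0, 17.4]
width: 0.0
```

```bash
python3 g.py .07
```

```text
t 15.92 p [ 0.5219 -0.2367  0.2358] lin_tool mm [ -0.9  -2.8 -15.5] world mm [-3.6  4.3 14.7] rot deg [ 0.09 -0.37  0.03] F [-5.04  1.98 17.38] w 0.0 q [-0.58  0.16  1.75  0.07  0.98 -0.23]
axial F (up) 18.19 tool F [ -0.61  -0.07 -18.2 ] mom tool [-0.009 -0.151 -0.015] tip above rim mm 29.5
```

Force jumped to 18 N at 95.5 mm depth, which looks like the stop. One more equal row will confirm it holds.

send_rows(plan=[{"linear": [-0.0004, 0, 0.0014], "delta_rot": [0, 0, 0], "fingers": 0}])

```text
clock: 16.0
position: [0.5228, -0.2374, 0.2362]
ee_rot: [0.023, 0.973, -0.189, 0.134]
contact_force: [-2.9, 0.6, 10.3]
width: 0.0001
```

```bash
python3 g.py .07
```

```text
t 16.0 p [ 0.5228 -0.2374  0.2362] lin_tool mm [ -1.9  -3.  -15.4] world mm [-4.5  4.9 14.4] rot deg [ 0.14 -0.59  0.04] F [-2.9   0.57 10.29] w 0.0001 q [-0.58  0.16  1.75  0.07  0.97 -0.23]
axial F (up) 10.7 tool F [ -0.03   0.49 -10.7 ] mom tool [ 0.055 -0.164  0.023] tip above rim mm 29.6
```

send_rows(plan=[{"linear": [-0.0008, 0, 0.002], "delta_rot": [0, -0.3, 0], "fingers": 0}])

```text
clock: 16.08
position: [0.5235, -0.2379, 0.2363]
ee_rot: [0.023, 0.973, -0.189, 0.133]
contact_force: [-4.4, 2.0, 14.4]
width: -0.0004
```

```bash
python3 g.py .07
```

```text
t 16.08 p [ 0.5235 -0.2379  0.2363] lin_tool mm [ -2.8  -3.2 -15.5] world mm [-5.2  5.5 14.2] rot deg [ 0.2  -0.55  0.05] F [-4.43  1.98 14.45] w -0.0004 q [-0.58  0.16  1.74  0.07  0.97 -0.23]
axial F (up) 15.21 tool F [ -0.8   -0.25 -15.22] mom tool [-0.016 -0.177  0.044] tip above rim mm 29.6
```

send_rows(plan=[{"linear": [-0.0018, -0.0003, 0.0025], "delta_rot": [0, -0.3, 0], "fingers": 0}, {"linear": [-0.0015, -0.0003, 0.0025], "delta_rot": [0, -0.3, 0], "fingers": 0}])

```text
clock: 16.25
position: [0.524, -0.2382, 0.2364]
ee_rot: [0.024, 0.973, -0.189, 0.133]
contact_force: [-6.6, 2.1, 16.5]
width: -0.0001
```

```bash
python3 g.py .07
```

```text
t 16.25 p [ 0.524  -0.2382  0.2364] lin_tool mm [ -3.4  -3.3 -15.6] world mm [-5.7  5.8 14.1] rot deg [ 0.32 -0.52  0.09] F [-6.64  2.12 16.47] w -0.0001 q [-0.58  0.16  1.74  0.07  0.97 -0.23]
axial F (up) 17.71 tool F [ -2.29   0.46 -17.73] mom tool [ 0.043 -0.562 -0.007] tip above rim mm 29.5
```

send_rows(plan=[{"linear": [-0.0024, -0.0005, 0.0028], "delta_rot": [0.2, -0.4, 0], "fingers": 0}, {"linear": [-0.0022, -0.0003, 0.0028], "delta_rot": [0.1, -0.4, 0], "fingers": 0}, {"linear": [-0.002, -0.0003, 0.0028], "delta_rot": [0.1, -0.3, 0], "fingers": 0}])

```text
clock: 16.5
position: [0.5241, -0.2381, 0.2364]
ee_rot: [0.023, 0.973, -0.188, 0.132]
contact_force: [-5.5, 2.9, 16.8]
width: -0.0004
```

```bash
python3 g.py .07
```

```text
t 16.5 p [ 0.5241 -0.2381  0.2364] lin_tool mm [ -3.4  -3.2 -15.6] world mm [-5.8  5.7 14.1] rot deg [ 0.14 -0.41  0.17] F [-5.49  2.91 16.79] w -0.0004 q [-0.58  0.16  1.74  0.07  0.98 -0.23]
axial F (up) 17.81 tool F [ -1.5   -0.75 -17.83] mom tool [ 0.031 -0.422  0.051] tip above rim mm 29.5
```

Stable at about 18 N and not moving. I raise it slightly and hold for more than 0.5 s.

send_rows(plan=[{"linear": [-0.0022, -0.0003, 0.0032], "delta_rot": [0.1, -0.3, 0], "fingers": 0}, {"linear": [-0.0022, -0.0003, 0.0032], "delta_rot": [0.1, -0.3, 0], "fingers": 0}, {"linear": [-0.0022, -0.0003, 0.0032], "delta_rot": [0.1, -0.3, 0], "fingers": 0}, {"linear": [-0.0022, -0.0003, 0.0032], "delta_rot": [0.1, -0.3, 0], "fingers": 0}])

```text
clock: 16.83
position: [0.524, -0.2381, 0.2364]
ee_rot: [0.022, 0.973, -0.186, 0.134]
contact_force: [-6.0, 3.2, 18.8]
width: 0.0001
```

```bash
python3 g.py .07
```

```text
t 16.83 p [ 0.524  -0.2381  0.2364] lin_tool mm [ -3.3  -3.3 -15.6] world mm [-5.7  5.7 14.2] rot deg [ 0.03 -0.58  0.29] F [-5.99  3.22 18.75] w 0.0001 q [-0.58  0.16  1.74  0.07  0.97 -0.24]
axial F (up) 19.85 tool F [ -1.48  -0.92 -19.87] mom tool [ 0.072 -0.416  0.   ] tip above rim mm 29.4
```

send_rows(plan=[{"linear": [-0.0022, -0.0003, 0.0032], "delta_rot": [0, -0.4, 0.1], "fingers": 0}, {"linear": [-0.0022, -0.0003, 0.0032], "delta_rot": [0, -0.4, 0.1], "fingers": 0}, {"linear": [-0.0022, -0.0003, 0.0032], "delta_rot": [0, -0.4, 0.1], "fingers": 0}, {"linear": [-0.0022, -0.0003, 0.0032], "delta_rot": [0, -0.4, 0.1], "fingers": 0}, {"linear": [-0.0022, -0.0003, 0.0032], "delta_rot": [0, -0.4, 0.1], "fingers": 0}, {"linear": [-0.0022, -0.0003, 0.0032], "delta_rot": [0, -0.4, 0.1], "fingers": 0}, {"linear": [-0.0022, -0.0003, 0.0032], "delta_rot": [0, -0.4, 0.1], "fingers": 0}])

```text
clock: 17.42
position: [0.5242, -0.238, 0.2364]
ee_rot: [0.025, 0.972, -0.192, 0.13]
contact_force: [-6.2, 3.5, 18.6]
width: 0.0
```

```bash
python3 g.py .07
```

```text
t 17.42 p [ 0.5242 -0.238   0.2364] lin_tool mm [ -3.6  -2.9 -15.6] world mm [-5.9  5.5 14.1] rot deg [ 0.51 -0.22 -0.28] F [-6.2   3.45 18.58] w 0.0 q [-0.58  0.16  1.74  0.06  0.98 -0.21]
axial F (up) 19.76 tool F [ -1.93  -0.86 -19.78] mom tool [ 0.027 -0.395 -0.104] tip above rim mm 29.4
```

It held at about 19.8 N with no movement for 0.58 s. Now I back off along the axis and clear.

send_rows(plan=[{"linear": [0, 0, -0.008], "delta_rot": [0, 0, 0], "fingers": 0}, {"linear": [0, 0, -0.015], "delta_rot": [0, 0, 0], "fingers": 0}, {"linear": [0, 0, -0.025], "delta_rot": [0, 0, 0], "fingers": 0}, {"linear": [0, 0, -0.025], "delta_rot": [0, 0, 0], "fingers": 0}, {"linear": [0, 0, -0.025], "delta_rot": [0, 0, 0], "fingers": 0}, {"linear": [0, 0, -0.02], "delta_rot": [0, 0, 0], "fingers": 0}, {"linear": [0, 0, -0.01], "delta_rot": [0, 0, 0], "fingers": 0}, {"linear": [0, 0, 0], "delta_rot": [0, 0, 0], "fingers": 0}, {"linear": [0, 0, 0], "delta_rot": [0, 0, 0], "fingers": 0}])

```text
clock: 18.17
position: [0.4896, -0.2233, 0.3596]
ee_rot: [0.023, 0.973, -0.192, 0.124]
contact_force: [0.0, 0.2, -0.7]
width: -0.0
```

```bash
python3 g.py .07
python3 -c "
from g import *
im=manip.get_image('scene'); cv2.imwrite('pics/s8.png',cv2.resize(im[:,:,::-1],(800,600)))
p=proj('scene',np.array([M,M+.0295*ax])); print(p)
"
```

```text
t 18.17 p [ 0.4896 -0.2233  0.3596] lin_tool mm [  1.7  -2.1 113.1] world mm [  28.7   -9.1 -109.1] rot deg [ 0.39  0.45 -0.31] F [ 0.03  0.23 -0.7 ] w -0.0 q [-0.59  0.05  1.57  0.06  1.28 -0.21]
axial F (up) -0.66 tool F [-0.23 -0.22  0.66] mom tool [-0.011 -0.088 -0.047] tip above rim mm 158.1
[[193.55897062 204.41479521]
 [193.48545384 193.46291935]]
```

View pics/s8.png

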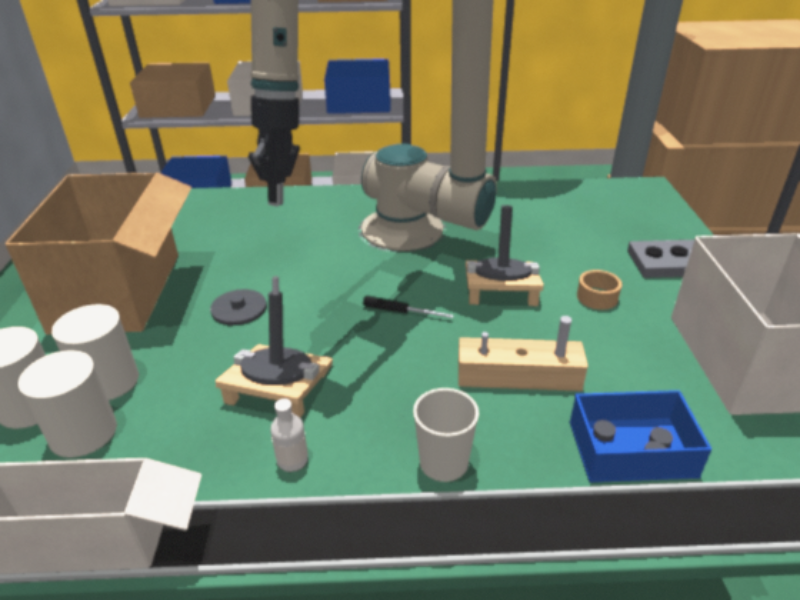

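The rod stands about 10 px (roughly 28 mm) out of the far tube at (275,285). The middle rack hole at (522,351) is empty, the other rods and items are where they were, and the gripper is clear at (275,195).

```bash
python3 -c "
from h import *
print(manip.sign_off(), manip.get_state()['clock'])"
```

```text
the job is handed in; nothing more can be done
the job is handed in; nothing more can be done
```

The long thin rod is now in the leaning tube of the far lamp foot, hard against the stop, and the job is handed in. The clock read about 18 s at the last check, against the 54 s limit.

- **How it went in:** I took the rod from the middle rack hole and found the mouth partly by feel. The camera fit was about 5 mm off, so the rod's foot pressed on the rim at up to about 25 N a few times before it entered. I lowered it through the ferrule (about 5.6 N drag). With the fingertips near the rim, I let go and pushed on the rod's top with closed fingers.
- **The stop:** The force rose sharply with the foot about 95.5 mm down. It read 18 to 20 N for about 0.9 s with no movement, about 19.8 N at both ends of the last 0.58 s. I only saw the force at the end of each move, so any brief peak in between was not seen.
- **Last checks:** The final picture shows about 28 mm of rod above the mouth, matching the 29.5 mm measured by touch. The short and thick rods and everything else look unmoved, and the gripper is about 13 cm clear with no contact force.
- **Odd reading:** The gripper showed about 9 mm opening on the 12 mm rod, but the hold did not slip.

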